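Close two leaded-glass sections in the ratchet panel clamp

ROBOT

A 7-joint arm with a two-finger parallel gripper is mounted at the origin on the work surface. World frame = base frame: x ahead of the robot, y to its left, z up, the work surface at z = 0. Lengths are in m, angles in rad, forces in N, time in s.
With the tool pointing down it reaches from about 0.425 to 0.875 m from the base axis. Payload 8.4 kg.
Tool frame: the origin (TCP) lies midway between the tips of the shut fingers; the grasp point (between the pads) lies 19 mm behind it; z points along the fingers, y is the line along which they close (so a half turn about z gives the same grasp; the last joint's range is limited). The gripper opens to 87 mm and grips with 3 to 60 N. Pads are 19 mm wide; open, the fingers measure 117 mm over their backs; the gripper's body (75 mm by 190 mm) begins 51 mm behind the grasp point.
Start: joints at [1.194, 0.333, 0.04, 1.465, -0.013, 1.343, -0.059], TCP at [0.178, -0.625, 0.223] pointing down, gripper open.
Joint ranges: [-2.58, 2.58], [-0.38, 2.09], [-1.3, 1.39], [0.25, 2.4], [-1.5, 4.64], [0.08, 2.09], [-2.65, 2.65]. Speed limits (rad/s): [2.22, 2.22, 2.79, 2.79, 3.14, 3.14, 3.14].

INTERFACE

Orientations are given as a unit quaternion [w, x, y, z].
In Python, from plant import bot, viewer gives the robot as it stands. The module is installed in compiled form; this text tells all that it offers.
- The arm moves only by the shell command python3 -m pendant 'ROWS' [FORCE]. ROWS is JSON, a list that holds one entry, the list of rows, each a list of 7 numbers: the gripper's target within -1 to 1 (fully open at 1, half-way at 0, shut at -1), then the shift along the tool's x, y, z in mm, then the turn, a rotation vector about the tool's x, y, z in degrees. A call has 1 to 20 rows; each row is the pose to reach, as a shift and turn from the pose commanded when the call began, along the tool's axes at that moment; what a row does not reach only later rows make up. A row lasts 1/12 s, in which the tool goes at most 41.7 mm and 7.16 degrees, less where a joint would pass 70% of its speed; a pose out of reach is approached as far as the arm can. A call with a gripper value outside its range is refused whole. The fingers move at their own pace and stop on an object; FORCE is the grip in N (left out, the last holds). Time passes only in rows, so rows that repeat a pose let the fingers close. It gives the time, the measured TCP pose, the force, the opening and the grip force at its end, in the units of the state.
- bot.get_obs(): the state, without advancing time (a new reading comes with each control period).
- viewer.camera(name): name is "scene" or "top" or "wrist"; returns (picture, depth): 400x640x3 uint8, red, green, blue; 400x640 float32, m along the optical axis (not along the pixel's ray), 0 where there is no reading.
- viewer.camera_info(name): a dict with "fx", "fy", "cx", "cy" (pixels), "world_to_cam" (4x4, takes a point from world to camera coordinates); the wrist camera has in their place "hand_eye" (4x4, takes a point from camera to tool coordinates, whose origin is the TCP and whose axes are the flange's). Camera axes: x right, y down, z forward; pixel columns grow to the right and rows downward; lengths in m; the calibration is good to about 2 mm. A picture is of the moment at which its call begins: read the wrist's pose just before it. camera_info takes no time and is no camera call.
- bot.job_done(): hands the job in; it is judged then, once.
The state is a dict: "time_s": time; "joint_positions": joint angles; "dq": joint speeds; "effort": joint torques, N m; "tool_pos": TCP position; "tcp_rot": TCP orientation; "contact_force": force on the tool from outside, world axes, zero at the start; "torque": the same for the moment, N m; "opening": finger opening in m; "grip_force": force on a finger pad.
Only numpy, scipy, OpenCV 4.12 (cv2) and the standard library are available. Lean on these libraries where they do the work, as an engineer would, in place of code of your own. Each camera call takes 0.05 s, during which the arm holds its last target. There are 200 camera calls.

TASK

Work the lever of the ratchet clamp, one full stroke after another and letting it spring back each time, until the jaw has closed the two glass sections tight against each other and against the end stop and holds them firmly by its springs. Stop before the jaw's springs are squeezed nearly solid, or the glass may crack. Leave the lever sprung back; move the work with the lever only, keeping your hands off the glass, jaw and toothed bar, and do not disturb the things lying about.

Things in the scene. Friction and masses are not known exactly. Their poses are not given: they have to be found in the camera images.
- jig: Ratchet panel clamp: wooden board 480 x 260 x 18 mm fixed to the bench, with a toothed bar, a sprung jaw, a lever and an end stop. Origin: centre of the underside; +x is the way the jaw travels to the end stop, +y the lever's side, z up. Bar's centre line at y = -45 mm. The lever turns about an upright pin at x = -150, y = 1.5 mm and points to +y.
- lever (a joint): Lever angle: 0 sprung back, 0.47 rad at its hard end stop. Grows as the grip is pushed to the clamp's -x (a 47 mm chord, half of it either side of the pin's x). A free stroke takes 1.5 N at the grip, rising to 3 N; add 0.28 of the jaw's force. A stroke to the end stop gains one 8 mm tooth (the first up to 11 mm), which a pawl holds while the lever springs back by itself.
- lever_grip (a point): Middle of the lever's grip, an upright black cylinder 22 mm thick and 56 mm tall (from 49 to 105 mm above the bench) on the end of the flat steel lever arm (16 mm wide, 8 mm thick), 100 mm from the pin. The point is on its axis, half-way up. At least 60 mm are free all round it but for the arm.
- bar: Toothed steel bar 18 x 12 mm, 160 mm long, sliding along the clamp's x, with a dark crosshead 90 mm wide on its front end. Origin: centre of the crosshead's front face, 30 mm above the bench; axes as the clamp. Two springs (together 1.8 N per mm, preload 1.8 N) push the jaw forward from it. At the end of a stroke the bar is 2.5 mm past its tooth; under load it drops back by that.
- jaw: Jaw: aluminium bar 104 mm wide, 16 mm high, with a rubber face, on two rods in front of the crosshead. Origin: centre of the face that meets section A, 30 mm above the bench; axes as the clamp. It stands 30 mm in front of the bar's origin with the springs free, 12 mm with them solid; below 13 mm is nearly solid. Firm means squeezed by 2 mm or more (5 N).
- section_a_mid (a point): Middle (half-way up) of glass section A, the one next to the jaw: a lead-framed rectangle of coloured glass, 100 mm along the clamp's x, 120 mm wide and 8 mm thick, about 0.24 kg, lying loose on the board. Its x axis lies along the clamp's x.
- section_b_mid (a point): Middle of glass section B, the same in size and lying between section A and the end stop; axes likewise.
- end_stop: End stop: an aluminium bar 130 mm wide, 16 mm high, 14 mm thick with two black clamp knobs, fixed across the board at a place that differs from job to job (24 to 44 mm of gaps to be closed in all). Origin: at the board's top, in the middle of the face that meets section B; x as the clamp's x.
- flux_tub: Bystander: round clear tub with a white lid, 74 mm in diameter, 42 mm tall, on the board. Origin: centre of its underside.
- brush: Bystander: flux brush lying on the bench. Origin: under its middle.
- came_bar: Bystander: straight lead came offcut 170 x 10 x 8 mm lying on the board. Origin: centre of its underside.
- solder_spool: Bystander: spool of solder wire 58 mm in diameter, 48 mm tall, standing on the board. Origin: centre of its underside.
- tape_roll: Bystander: roll of blue tape 100 mm in diameter, 25 mm high, lying on the bench. Origin: centre of its underside.
- running_pliers: Bystander: running pliers, 190 mm long, lying on the bench. Origin: under their middle.

How it is judged:
By the outcome, as a careful person would: the job done as asked, in the order asked, and still so for the second after the job is handed in, with the robot touching nothing.
It also fails if it takes over 64 s, if anything falls off the work surface, if the arm or the gripper's body presses on something with over 40 N, if the wrist force passes 120 N, or if a joint passes its speed limit or range.

## Working session

There is one attempt and no reset: what is moved stays moved. The work goes in short steps, Python scripts to look and compute and a shell command to move; the robot and the scene stay as the last step left them, time stands still between calls to the robot, and variables do not carry over. Pictures are saved under pics/ and viewed, at most 10 in all, crops included, and the job is handed in when it is done.

```bash
mkdir -p pics
cat > h.py <<'E'
import numpy as np,cv2
from plant import bot,viewer
def grab(n,f):
    p,d=viewer.camera(n); cv2.imwrite('pics/%s.png'%f,p[:,:,::-1]); np.save('pics/%s.npy'%f,d); return p,d
def pt(n,d,u,v,r=1):
    i=viewer.camera_info(n); w=d[v-r:v+r+1,u-r:u+r+1]; z=np.median(w[w>0])
    c=np.array([(u-i['cx'])/i['fx']*z,(v-i['cy'])/i['fy']*z,z,1]); return (np.linalg.inv(i['world_to_cam'])@c)[:3]
E
python3 - <<'E'
from h import *
grab('top','top1');grab('scene','scene1');print(bot.get_obs())
print(viewer.camera_info('top'))
E
```

```text
{'time_s': 0.1, 'joint_positions': array([ 1.1937792 ,  0.333841  ,  0.03986552,  1.46620116, -0.01338194,
        1.34327972, -0.05847906]), 'dq': array([ 1.60096560e-03, -2.60120058e-03,  4.16361175e-04, -1.69302094e-03,
       -1.73286492e-04, -3.21699823e-07, -1.59379649e-03]), 'effort': array([ 3.63130413e-03, -6.57816124e+01,  1.33993529e+00, -4.04709578e+01,
       -5.96944825e-02,  4.10137977e-02, -6.29392517e-06]), 'tool_pos': array([ 0.17812319, -0.62467374,  0.22173865]), 'tcp_rot': array([-7.14803844e-04,  9.90366299e-01,  1.38470426e-01, -1.56825371e-04]), 'contact_force': array([0.40607476, 0.40872697, 1.00066858]), 'torque': array([ 0.01770921, -0.00793061,  0.00458884]), 'grip_force': 0.0, 'opening': 0.08665423896855279}
{'fx': 385.9676069369303, 'fy': 385.9676069369303, 'cx': 321.60194042049517, 'cy': 198.1138680697401, 'world_to_cam': array([[-0.02698854, -0.9996134 , -0.00668284,  0.00483833],
       [-0.98214534,  0.02776084, -0.18606415,  0.53097473],
       [ 0.18617774,  0.00154192, -0.98251487,  1.10714323],
       [ 0.        ,  0.        ,  0.        ,  1.        ]])}
```

View pics/top1.png

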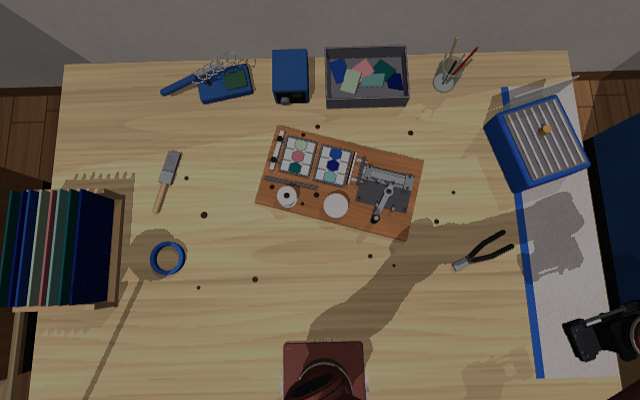

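View pics/scene1.png

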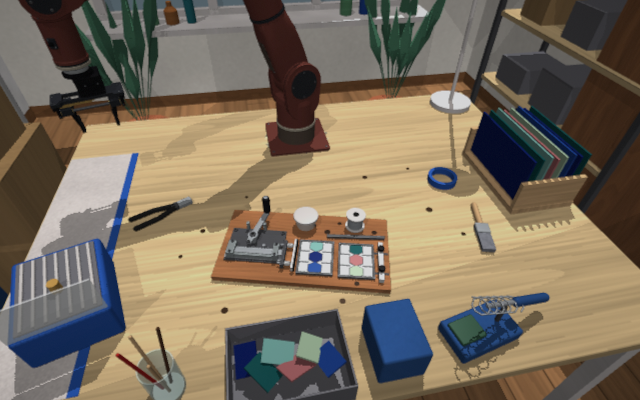

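The top view shows the board with corners near (278,125), (424,159), (407,240) and (255,203). The lever grip is at about (376,218), the tub at (336,205), and the end stop on the left at (276,148). Next I'll take an enlarged crop and measure.

Run:
```python
from h import *
p=cv2.imread('pics/top1.png');d=np.load('pics/top1.npy')
cv2.imwrite('pics/crop1.png',cv2.resize(p[118:246,250:430],None,fx=4.4,fy=4.4,interpolation=cv2.INTER_CUBIC))
for n,u,v in [('c1',279,127),('c2',422,160),('c3',406,239),('c4',257,202),('grip',376,218),('grip2',376,219),('grip3',375,220),('pin',388,190)]: print(n,pt('top',d,u,v).round(4))
i=viewer.camera_info('top')
# points in the band of the grip height, in the grip's neighbourhood
T=np.linalg.inv(i['world_to_cam']);v,u=np.mgrid[195:240,355:420];z=d[195:240,355:420]
P=np.stack([(u-i['cx'])/i['fx']*z,(v-i['cy'])/i['fy']*z,z,1+0*z],-1)@T.T
m=(P[...,2]>.075)&(z>0);Q=P[m];print(m.sum(),Q[:,:3].min(0),Q[:,:3].max(0),np.median(Q,0), u[m].mean(),v[m].mean())
m=(P[...,2]>.098)&(z>0);print(m.sum(),P[m].mean(0))
```

```text
c1 [0.7724 0.1202 0.0171]
c2 [ 0.6545 -0.3323  0.0008]
c3 [ 0.4046 -0.2618  0.0138]
c4 [0.5306 0.1896 0.0168]
grip [ 0.4589 -0.1617  0.106 ]
grip2 [ 0.4561 -0.1616  0.1057]
grip3 [ 0.4535 -0.1588  0.1042]
pin [ 0.5495 -0.2096  0.0525]
56 [ 0.44891402 -0.17073203  0.07706121] [ 0.46801395 -0.15047172  0.10753099] [ 0.45797207 -0.15900035  0.10326652  1.        ] 375.0892857142857 218.60714285714286
45 [ 0.45900409 -0.1606984   0.1040123   1.        ]
```

View pics/crop1.png

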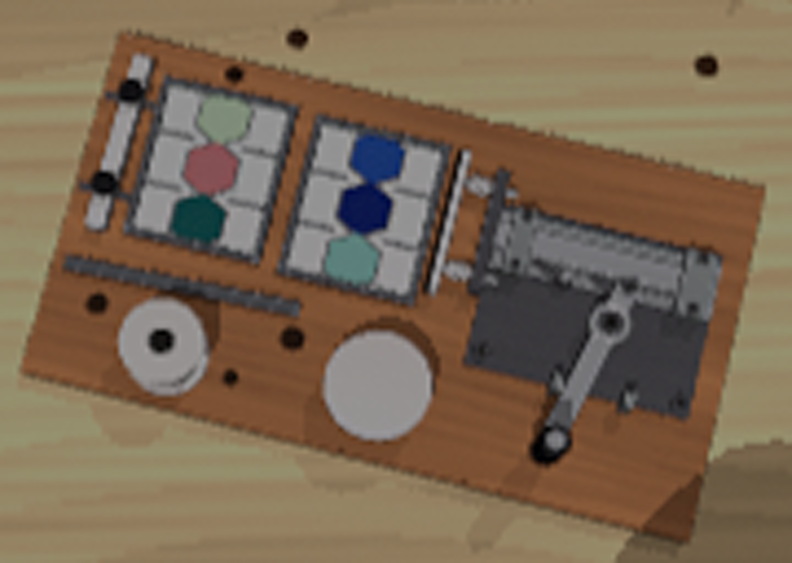

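```bash
cat >> h.py <<'E'
from scipy.spatial.transform import Rotation as R
def ray(n,u,v,zw):
    i=viewer.camera_info(n);T=np.linalg.inv(i['world_to_cam']);r=T[:3,:3]@np.array([(u-i['cx'])/i['fx'],(v-i['cy'])/i['fy'],1]);o=T[:3,3]
    return o+r*(zw-o[2])/r[2]
def cr(x,y): return 250+x/4.4-.4,118+y/4.4-.4
def rot(o): return R.from_quat(np.roll(o['tcp_rot'],-1))
E
python3 - <<'E'
from h import *
C=[ray('top',*cr(*c),.018) for c in [(122,30),(765,185),(690,543),(20,373)]]
C=np.array(C);print(C.round(4))
L=np.array([[.24,-.13],[-.24,-.13],[-.24,.13],[.24,.13]])
c=C[:,:2].mean(0);M=(C[:,:2]-c);a=np.arctan2((L[:,0]*M[:,1]-L[:,1]*M[:,0]).sum(),(L*M).sum())
S=np.array([[np.cos(a),-np.sin(a)],[np.sin(a),np.cos(a)]]);print('yaw',np.degrees(a),c,(M-L@S.T).round(4).tolist())
J=lambda x,y:c+S@[x,y]
pin=ray('top',*cr(610,322),.06);print('pin',pin,J(-.15,.0015))
print('grip0 pred',J(-.15+.0235,.0015+.0972),'grip in jig',S.T@(np.array([.459,-.1607])-c))
for n,x,y,z in [('stop',150,150,.034),('Aright',435,235,.026),('jawface',432,295,.038),('jawface2',470,150,.038)]:
    print(n,S.T@(ray('top',*cr(x,y),z)[:2]-c))
o=bot.get_obs();m=rot(o).as_matrix();print(m.round(3),c,S)
g=np.array([.459,-.161,.20]); y=S[:,0]
cands=[]
for s in (1,-1):
    yy=np.r_[s*y,0];zz=np.array([0,0,-1.]);D=np.column_stack([np.cross(yy,zz),yy,zz])
    print(s,np.degrees(R.from_matrix(m.T@D).as_rotvec()),'shift to above grip',1e3*m.T@(g-o['tool_pos']))
E
```

```text
[[ 0.7809  0.1254  0.018 ]
 [ 0.6506 -0.3323  0.018 ]
 [ 0.3982 -0.2617  0.018 ]
 [ 0.5295  0.1982  0.018 ]]
yaw 74.09709204356503 [ 0.58978695 -0.06762679] [[0.0003, -0.0022], [0.0016, 0.0017], [-0.0008, 0.0011], [-0.0011, -0.0006]]
pin [ 0.54559096 -0.20881155  0.06      ] [ 0.54724316 -0.21147488]
grip0 pred [ 0.46020244 -0.16224071] grip in jig [-0.12534774  0.10027859]
stop [ 0.19111286 -0.04376656]
Aright [-0.01877203 -0.03527413]
jawface [-0.02687624  0.01015338]
jawface2 [-0.02813785 -0.09808056]
[[ 0.962  0.274 -0.001]
 [ 0.274 -0.962  0.001]
 [-0.    -0.001 -1.   ]] [ 0.58978695 -0.06762679] [[ 0.27400803 -0.9617274 ]
 [ 0.9617274   0.27400803]]
1 [-3.91673577e-02 -1.05736324e-01 -1.48178362e+02] shift to above grip [ 397.28138804 -368.82369889   22.23212036]
-1 [-7.96568441e-02  2.95068713e-02  3.18215986e+01] shift to above grip [ 397.28138804 -368.82369889   22.23212036]
```

The board fit agrees with the pin and grip to 2–3 mm. I'll move above the grip with the fingers half open and tool +y in the push direction (clamp -x).

```bash
python3 -m pendant '[[[0,60,-55,3,0,0,5],[0,100,-92,6,0,0,10],[0,130,-120,8,0,0,15],[0,160,-148,10,0,0,20],[0,190,-176,12,0,0,25],[0,220,-204,14,0,0,30],[0,250,-232,16,0,0,31.8],[0,280,-260,18,0,0,31.8],[0,310,-288,20,0,0,31.8],[0,340,-316,21,0,0,31.8],[0,370,-344,22,0,0,31.8],[0,398,-369,22,0,0,31.8],[0,398,-369,22,0,0,31.8],[0,398,-369,22,0,0,31.8],[0,398,-369,22,0,0,31.8],[0,398,-369,22,0,0,31.8]]]'
python3 - <<'E'
from h import *
o=bot.get_obs();m=rot(o).as_matrix();print(o['joint_positions'],1e3*m.T@(np.array([.4596,-.1615,.065])-o['tool_pos']));print(m.round(3))
grab('wrist','w1');print(viewer.camera_info('wrist'))
E
```

```text
time_s: 1.43
tool_pos: [0.4593, -0.1615, 0.2002]
tcp_rot: [0.0, 0.99, -0.138, -0.0]
contact_force: [-0.1, -1.4, 0.4]
opening: 0.0439
grip_force: 0.0
[ 0.59881872  0.03588209 -0.35803471  1.86407113  0.01357893  1.24484931
 -1.61109383] [ 3.80002404e-01 -1.13553782e-01  1.35195356e+02]
[[ 0.962 -0.273 -0.001]
 [-0.273 -0.962 -0.   ]
 [-0.001  0.    -1.   ]]
{'fx': 342.5735178685754, 'fy': 342.5735178685754, 'cx': 316.14251016858, 'cy': 194.99537960045663, 'hand_eye': array([[ 5.27099606e-04, -9.69441842e-01, -2.45320683e-01,
         6.72883745e-02],
       [ 9.99999856e-01,  5.35517964e-04,  3.23902896e-05,
         3.81987934e-04],
       [ 9.99731306e-05, -2.45320664e-01,  9.69441985e-01,
        -1.62622504e-01],
       [ 0.00000000e+00,  0.00000000e+00,  0.00000000e+00,
         1.00000000e+00]])}
```

View pics/w1.png

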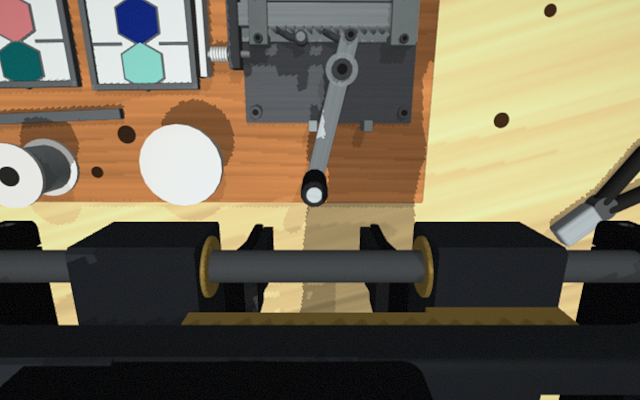

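The grip is at (315,193), midway between the fingers, and its ray gives a tool x error of about 2 mm. The fingers can go straight down. The tub at (181,165) is clear.

```bash
python3 -m pendant '[[[0,2,0,40,0,0,0],[0,2,0,80,0,0,0],[0,2,0,110,0,0,0],[0,2,0,125,0,0,0],[0,2,0,135,0,0,0],[0,2,0,135,0,0,0],[0,2,0,135,0,0,0]]]'
python3 -m pendant '[[[0,0,4,0,0,0,0],[0,0,8,0,0,0,0],[0,0,12,0,0,0,0],[0,0,16,0,0,0,0],[0,0,20,0,0,0,0],[0,0,20,0,0,0,0]]]'
```

```text
time_s: 2.07
tool_pos: [0.4616, -0.1626, 0.066]
tcp_rot: [0.0, 0.99, -0.139, 0.0]
contact_force: [-0.1, 0.7, 0.8]
opening: 0.0434
grip_force: 0.0
time_s: 2.57
tool_pos: [0.456, -0.1816, 0.0658]
tcp_rot: [0.0, 0.99, -0.139, 0.0]
contact_force: [-1.0, 2.5, 1.5]
opening: 0.0436
grip_force: 1.0
```

```bash
python3 -m pendant '[[[0,0,7,0,0,0,0],[0,0,14,0,0,0,0],[0,0,21,0,0,0,0],[0,0,28,0,0,0,0],[0,0,34,0,0,0,0],[0,0,34,0,0,0,0]]]' 40
python3 -m pendant '[[[0,0,2,0,0,0,0],[0,0,4,0,0,0,0],[0,0,4,0,0,0,0]]]'
```

```text
time_s: 3.07
tool_pos: [0.4466, -0.2147, 0.0654]
tcp_rot: [0.0, 0.99, -0.139, 0.0]
contact_force: [-0.6, 4.1, -1.6]
opening: 0.0433
grip_force: 1.5
time_s: 3.32
tool_pos: [0.4465, -0.2156, 0.0654]
tcp_rot: [-0.001, 0.991, -0.137, 0.0]
contact_force: [2.1, 8.7, -2.1]
opening: 0.0435
grip_force: 4.4
```

```bash
python3 -m pendant '[[[0,0,3,0,0,0,0],[0,0,3,0,0,0,0],[0,0,3,0,0,0,0]]]'
python3 -m pendant '[[[0,0,-21,0,0,0,0],[0,0,-41,0,0,0,0],[0,0,-55,0,0,0,0],[0,0,-61,0,0,0,0],[0,0,-61,0,0,0,0],[0,0,-61,0,0,0,0]]]'
python3 - <<'E'
from h import *
grab('wrist','w2');grab('top','top2')
w=cv2.imread('pics/w2.png');t=cv2.imread('pics/top2.png')[118:218,250:410]
t=cv2.resize(t,None,fx=4,fy=4,interpolation=cv2.INTER_CUBIC)
w=cv2.resize(w[:225],(640,225));cv2.imwrite('pics/m2.png',np.vstack([w,t[:370]]))
E
```

```text
time_s: 3.57
tool_pos: [0.4465, -0.2159, 0.0653]
tcp_rot: [-0.002, 0.991, -0.136, 0.0]
contact_force: [4.5, 16.7, -1.3]
opening: 0.044
grip_force: 8.9
time_s: 4.07
tool_pos: [0.4617, -0.1625, 0.0657]
tcp_rot: [0.0, 0.99, -0.138, 0.0]
contact_force: [-0.1, -0.9, 0.7]
opening: 0.0434
grip_force: 0.0
```

View pics/m2.png

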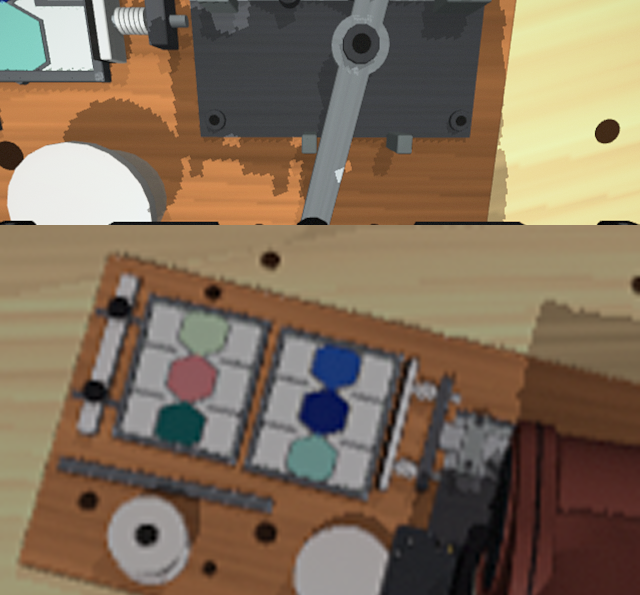

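The lever has sprung back and the jaw has advanced, though gaps remain: A–B is at about (258,400) in the mosaic, and B–stop at (130,370). One of the jaw springs shows in the wrist view at (130,20). On to strokes 2 and 3.

```bash
python3 -m pendant '[[[0,0,10,0,0,0,0],[0,0,20,0,0,0,0],[0,0,30,0,0,0,0],[0,0,40,0,0,0,0],[0,0,50,0,0,0,0],[0,0,55,0,0,0,0],[0,0,60,0,0,0,0],[0,0,60,0,0,0,0],[0,0,60,0,0,0,0]]]'
python3 -m pendant '[[[0,0,-20,0,0,0,0],[0,0,-40,0,0,0,0],[0,0,-54,0,0,0,0],[0,0,-60,0,0,0,0],[0,0,-60,0,0,0,0],[0,0,-60,0,0,0,0]]]'
python3 - <<'E'
from h import *
grab('wrist','w3');grab('top','top3')
t=[cv2.resize(cv2.imread('pics/top%d.png'%i)[118:200,265:375],None,fx=5,fy=5,interpolation=cv2.INTER_CUBIC) for i in (2,3)]
w=cv2.resize(cv2.imread('pics/w3.png')[:110,:320],(550,189));cv2.imwrite('pics/m3.png',np.vstack([t[1][:400],w]))
E
```

```text
time_s: 4.92
tool_pos: [0.446, -0.2158, 0.0651]
tcp_rot: [-0.002, 0.991, -0.137, -0.0]
contact_force: [3.4, 17.2, -0.8]
opening: 0.0442
grip_force: 8.8
time_s: 5.42
tool_pos: [0.4616, -0.1629, 0.0657]
tcp_rot: [0.0, 0.99, -0.138, 0.0]
contact_force: [0.0, -0.2, -0.1]
opening: 0.0436
grip_force: 0.0
```

View pics/m3.png

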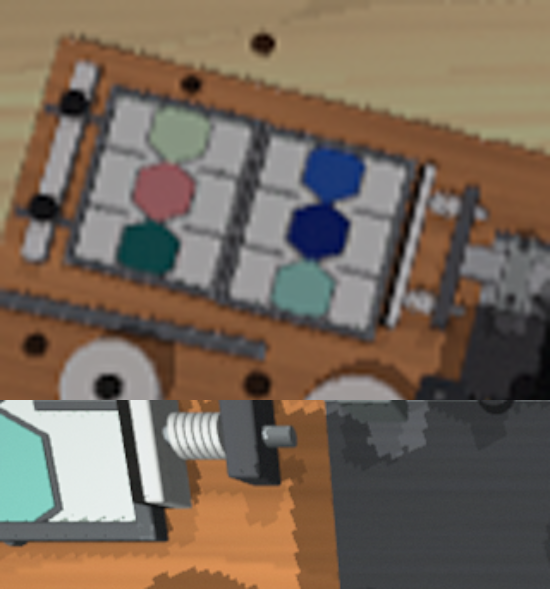

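After two strokes, A has nearly reached B (seam at (243,190)), and about 10 mm remains between B and the end stop. Next is stroke 3, with the force read just before the end stop.

```bash
python3 -m pendant '[[[0,0,10,0,0,0,0],[0,0,20,0,0,0,0],[0,0,30,0,0,0,0],[0,0,40,0,0,0,0],[0,0,50,0,0,0,0],[0,0,50,0,0,0,0]]]'
python3 -m pendant '[[[0,0,5,0,0,0,0],[0,0,10,0,0,0,0],[0,0,10,0,0,0,0],[0,0,10,0,0,0,0]]]'
python3 -m pendant '[[[0,0,-20,0,0,0,0],[0,0,-40,0,0,0,0],[0,0,-54,0,0,0,0],[0,0,-60,0,0,0,0],[0,0,-60,0,0,0,0],[0,0,-60,0,0,0,0]]]'
python3 - <<'E'
from h import *
grab('wrist','w4');grab('top','top4')
t=cv2.resize(cv2.imread('pics/top4.png')[118:200,265:375],None,fx=5,fy=5,interpolation=cv2.INTER_CUBIC)
w=cv2.resize(cv2.imread('pics/w4.png')[:110,:320],(550,189));cv2.imwrite('pics/m4.png',np.vstack([t[:400],w]))
E
```

```text
time_s: 6.02
tool_pos: [0.4465, -0.2122, 0.0652]
tcp_rot: [0.0, 0.99, -0.14, -0.001]
contact_force: [-0.9, 3.0, -0.7]
opening: 0.0434
grip_force: 1.3
time_s: 6.35
tool_pos: [0.446, -0.2157, 0.0651]
tcp_rot: [-0.002, 0.991, -0.137, -0.0]
contact_force: [2.0, 15.4, -2.3]
opening: 0.0437
grip_force: 7.7
time_s: 6.85
tool_pos: [0.4617, -0.1625, 0.0657]
tcp_rot: [0.0, 0.99, -0.138, 0.0]
contact_force: [-0.4, -0.2, -0.7]
opening: 0.0431
grip_force: 0.0
```

View pics/m4.png

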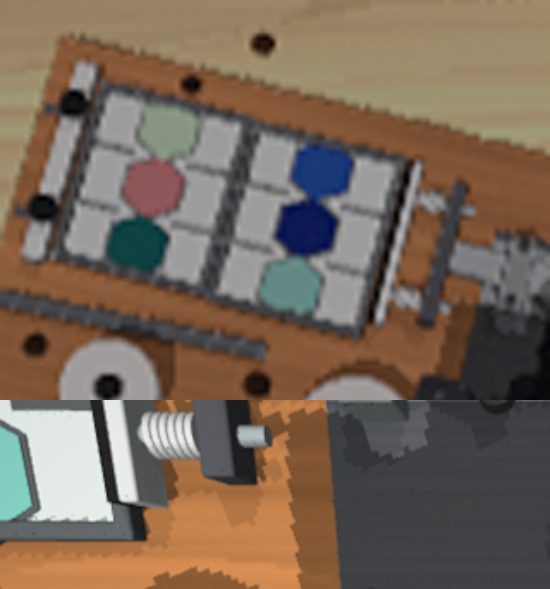

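After three strokes the glass is 1–3 mm short of the end stop, near (97,100). The spring at (170,435) still looks uncompressed. Next is stroke 4.

```bash
python3 -m pendant '[[[0,0,10,0,0,0,0],[0,0,20,0,0,0,0],[0,0,30,0,0,0,0],[0,0,40,0,0,0,0],[0,0,50,0,0,0,0],[0,0,50,0,0,0,0]]]'
python3 -m pendant '[[[0,0,5,0,0,0,0],[0,0,10,0,0,0,0],[0,0,10,0,0,0,0],[0,0,10,0,0,0,0]]]'
python3 -m pendant '[[[0,0,-20,0,0,0,0],[0,0,-40,0,0,0,0],[0,0,-54,0,0,0,0],[0,0,-60,0,0,0,0],[0,0,-60,0,0,0,0],[0,0,-60,0,0,0,0]]]'
python3 - <<'E'
from h import *
grab('wrist','w5');grab('top','top5')
t=cv2.resize(cv2.imread('pics/top5.png')[118:200,265:375],None,fx=5,fy=5,interpolation=cv2.INTER_CUBIC)
w=cv2.resize(cv2.imread('pics/w5.png')[:110,:320],(550,189));cv2.imwrite('pics/m5.png',np.vstack([t[:400],w]))
E
```

```text
time_s: 7.45
tool_pos: [0.4465, -0.2118, 0.0651]
tcp_rot: [-0.0, 0.99, -0.14, -0.001]
contact_force: [-2.0, 5.6, 0.4]
opening: 0.0436
grip_force: 2.2
time_s: 7.78
tool_pos: [0.4458, -0.2157, 0.0651]
tcp_rot: [-0.002, 0.991, -0.137, -0.0]
contact_force: [3.1, 15.4, -1.0]
opening: 0.0436
grip_force: 8.1
time_s: 8.28
tool_pos: [0.4616, -0.1627, 0.0656]
tcp_rot: [0.0, 0.99, -0.138, 0.0]
contact_force: [-1.3, -0.3, -0.3]
opening: 0.0435
grip_force: 0.0
```

View pics/m5.png

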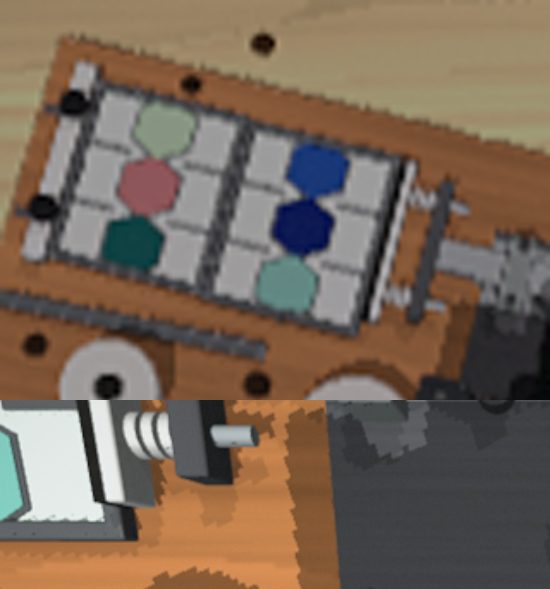

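The springs are now visibly squeezed: the rod sticks out further at (240,435) and the coils are closer together. To put a number on it, I'll match the crosshead and jaw between wrist pictures.

Run:
```python
from h import *
I=[cv2.cvtColor(cv2.imread('pics/w%d.png'%i),cv2.COLOR_BGR2GRAY) for i in (3,4,5)]
I=[cv2.resize(i[:110,:320],None,fx=4,fy=4,interpolation=cv2.INTER_CUBIC) for i in I]
# boxes in w3 px (mosaic/1.719): crosshead edge+, jaw lower end, rod tip
s=550/320
for n,x0,x1,y0,y1 in [('cross',218,280,20,86),('jaw',120,190,60,110),('glass',60,168,80,145),('rodtip',278,302,18,50)]:
    x0,x1,y0,y1=[int(q/s*4) for q in (x0,x1,y0,y1)]
    t=I[0][y0:y1,x0:x1]
    for k in (1,2):
        r=cv2.matchTemplate(I[k][max(0,y0-12):y1+12],t,cv2.TM_CCOEFF_NORMED);_,m,_,l=cv2.minMaxLoc(r);print(n,k,round(m,2),(x0-l[0])/4,l[1])
```

```text
cross 1 0.92 14.75 12
cross 2 0.88 29.0 12
jaw 1 0.99 14.75 11
jaw 2 0.97 22.75 10
glass 1 0.96 14.25 11
glass 2 0.9 22.0 11
rodtip 1 0.83 14.75 16
rodtip 2 0.79 22.5 14
```

The jaw advanced 4.4 mm on the last 8 mm tooth, so the springs are squeezed about 3.4 mm, leaving it about 26.6 mm in front of the bar. The lever force rose by 2.6 N, which agrees. The clamp is firm and well short of solid, so I'll withdraw upwards and do a last check.

```bash
python3 -m pendant '[[[0,0,0,-20,0,0,0],[0,0,0,-50,0,0,0],[0,0,0,-90,0,0,0],[0,0,0,-130,0,0,0],[0,0,0,-135,0,0,0],[0,0,0,-135,0,0,0],[0,0,0,-135,0,0,0],[0,0,0,-135,0,0,0]]]'
python3 - <<'E'
from h import *
grab('wrist','w6')
E
```

```text
time_s: 9.05
tool_pos: [0.4607, -0.162, 0.199]
tcp_rot: [-0.0, 0.99, -0.139, -0.001]
contact_force: [0.3, -0.6, -0.1]
opening: 0.0432
grip_force: 0.0
```

View pics/w6.png

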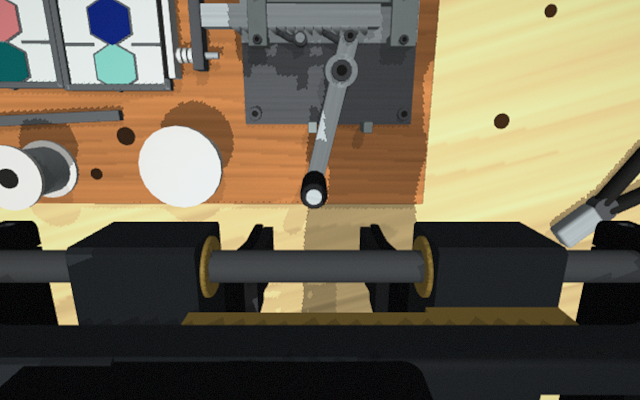

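The lever is back at its starting place (grip at (314,197)). The sections are closed up at (60,45), the springs at (185,55) are squeezed, and the tub, spool and came have not moved.

```bash
python3 -c "
from plant import bot
print(bot.job_done())"
```

```text
the job is handed in; nothing more can be done
None
```

I handed the job in after four full lever strokes: both glass sections are closed against the end stop, the jaw springs are squeezed by about 3.4 mm (firm is 2 mm or more, nearly solid is 17 mm), the lever is sprung back, and the tub, spool and came bar look unmoved.

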